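# Load a freshly lacquered disc into the roller jig with a paddle

## Task

The freshly lacquered red disc is still tacky, so only the paddle may push or carry it, never the gripper. Take the paddle by its handle, carry the disc level on its blade to the roller jig, set it down on the rails in front of the roller, and push it gently along under the sprung roller until it has clearly pressed in the red sprung pad of the back stop, without forcing it hard against the end of the pad's travel. Draw the paddle out so that the disc stays held against the pad, and lay the paddle back on its wooden rest, leaving the other things on the bench alone.

Things in the scene. Friction and masses are not known exactly. Their poses are not given: they have to be found in the camera images.
- paddle_grip (a point): Loose loading paddle on its rest; point at mid width and height of its dark wooden handle, the place to grip. x to the blade's tip, y across, z up. Handle 20 mm wide, 22 mm high, from 70 mm behind this point to 46 mm ahead (last 12 mm a brass ferrule 24 mm wide); then a steel blade 18 mm wide, 4 mm thick to 180 mm ahead. Undersides of both 11 mm below this point. 0.22 kg.
- paddle_pins (a point): Point on the blade's top face midway between the paddle's two upright brass pins (6 mm thick, 11 mm tall, 12 mm apart across), 130 mm ahead of paddle_grip and 7 mm below it; axes as paddle_grip. The pins push the disc from behind; the disc's centre lies 32.5 mm ahead of this point when it touches both.
- disc_center (a point): Loose red lacquered aluminium disc with a bright ring, 60 mm across, 10 mm thick, 0.07 to 0.1 kg; point at its centre, half-way up, z its axis. At the start balanced flat on the blade, 162 to 168 mm ahead of paddle_grip, its rim overhanging both sides. Tilted or jerked it slides off. Never tilt it beyond 0.3 rad, touch it with the robot or push it with over 20 N.
- rest: Fixed wooden rest. Origin on the bench; x as the lying paddle points, z up. Two cross blocks 18 mm thick, 56 mm wide, tops 45 mm above the bench, centred at x = -217 and -60 mm on a plywood base 12 mm high. The paddle lies across both; its paddle_grip is then about at x = -160, y = 0, z = 56 mm. Fingers have room between the blocks.
- jig: Fixed roller jig. Origin on the bench; x along the rails from the mouth to the stop, z up. Two rails, tops at z = 50 mm, x = -65 to 135 mm, with an open slot between them for the blade, 26 mm wide, 38 mm deep. The disc rides on the rails (centre at z = 55 mm) with the blade 2 to 6 mm below the rail tops. Walls 64 mm apart, 8 mm above the rails, flared before x = -31 mm.
- set_down (a point): Fixed point of the jig, axes as jig, at x = -25, y = 0, z = 55 mm of it: where the disc's centre is when set down on the rails in the mouth, clear of roller and walls (10 mm either way along x is free).
- roller_low (a point): Fixed point of the jig at x = 35, y = 0, z = 58.5 mm of it: lowest point of the orange roller (24 mm across, 32 mm long, turns freely) at rest. It hangs from an aluminium bridge (posts at y = -46 and 46 mm, top at z = 123 mm), sprung down with 2 to 3 N, and rises 1.5 mm as the disc is pushed under it; this takes 3 to 7 N of push, then some 2 N to slide on.
- pad (a joint): Red sprung pad on the blue stop beyond the roller, pressed in along the jig's x by the disc: 0 out, 0.0045 m fully in, 2 N per mm, then rigid. The stop is re-clamped for each job: pad face at x = 72 to 97 mm of the jig, not measured, to be felt. A total push of 7 to 10 N has the pad partly in. Friction then holds the disc, and the pad stays partly in, when the paddle leaves.
- tin: Bystander: a closed tin 68 mm across, 85 mm tall, loose; origin at its underside's centre.
- bowl_blank: Bystander: a turned wooden blank up to 116 mm across, 45 mm tall, loose; origin at its underside's centre.
- brush: Bystander: a hand brush lying flat, loose, about 0.2 m long; origin below its middle.
Mind the look-alikes: they are no part of the job. Of the things that look like the jig, the largest one is meant.

How it is judged:
By the outcome, as a careful person would: the job done as asked, in the order asked, and still so for the second after the job is handed in, with the robot touching nothing.
It also fails if it takes over 67 s, if anything falls off the work surface, if the arm or the gripper's body presses on something with over 40 N, if the wrist force passes 120 N, or if a joint passes its speed limit or range.

## Robot

A 6-joint arm with a two-finger parallel gripper is mounted at the origin on the work surface. World frame = base frame: x ahead of the robot, y to its left, z up, the work surface at z = 0. Lengths are in m, angles in rad, forces in N, time in s.
With the tool pointing down it reaches from about 0.3 to 0.75 m from the base axis. Payload 8.5 kg.
Tool frame: the origin (TCP) lies at the very end of the fingers, on their centre line; the grasp point (between the pads) lies 19 mm behind it (bot.tcp_to_grasp is the distance from the TCP to the grasp point, in m); z points along the fingers, y is the line along which they close (so a half turn about z gives the same grasp; the last joint's range is limited). The gripper opens to 88 mm and grips with 3 to 60 N. Pads are 18 mm wide; open, the fingers measure 123 mm over their backs; the gripper's body (75 mm by 187 mm) begins 45 mm behind the grasp point.
Start: joints at [0.97, 0.381, 1.297, -0, 1.464, -0.215], TCP at [0.207, 0.51, 0.199] pointing down, gripper open.
Joint ranges: [-3.11, 3.11], [-0.89, 2.33], [0.22, 2.48], [-1.42, 4.56], [0.17, 2.85], [-2.88, 2.88]. Speed limits (rad/s): [2.39, 2.39, 3.14, 3.14, 3.14, 3.14].

## Interface

Orientations are given as a unit quaternion [x, y, z, w].
In Python, from bench import bot gives the robot as it stands.
- The arm moves only by the tool send_rows, never from a script. Its argument "steps" is a list of rows, each a list of 7 numbers: the shift along the world's x, y, z in m, then the turn, a rotation vector about the world's x, y, z in degrees, then the closure, from -1 (fully open) to 1 (shut), so that 0 is half open. A call has exactly 8 rows; each row is the pose to reach, as a shift and turn from the pose commanded when the call began; what a row does not reach only later rows make up. A row lasts 1/12 s, in which the tool goes at most 41.7 mm and 7.16 degrees, less where a joint would pass 70% of its speed; a pose out of reach is approached as far as the arm can. A call with a gripper value outside its range is refused whole. The fingers move at their own pace and stop on an object; "grip_force" is the grip in N (left out, the last holds). Time passes only in rows, so rows that repeat a pose let the fingers close, or fill a call up. It gives the time, the measured TCP pose, the force, the opening and the grip force at its end, in the units of the state.
- bot.sense(): the state, without advancing time (a new reading comes with each control period).
- bot.capture(name): name is "scene" or "top"; returns a dict with "img" (480x640x3 uint8, blue, green, red), "z_map" (480x640 float32, m along the optical axis (not along the pixel's ray), 0 where there is no reading), "intrinsics" (3x3 intrinsics, pixels), "R" (3x3) and "t" (3): a world point X has camera coordinates R X + t. Camera axes: x right, y down, z forward; pixel columns grow to the right and rows downward; lengths in m; the calibration is good to about 2 mm. A picture is of the moment at which its call begins.
- bot.close_job(): hands the job in; it is judged then, once.
The state is a dict: "time_s": time; "joint_positions": joint angles; "qd": joint speeds; "joint_torque": joint torques, N m; "position": TCP position; "ee_rot": TCP orientation; "force": force on the tool from outside, world axes, zero at the start; "moment": the same for the moment, N m; "gripper_width": finger opening in m; "gripper_force": force on a finger pad.
Only numpy, scipy, OpenCV 4.12 (cv2) and the standard library are available. Lean on these libraries where they do the work, as an engineer would, in place of code of your own. Each camera call takes 0.05 s, during which the arm holds its last target. There are 200 camera calls.

## Working session

There is one attempt and no reset: what is moved stays moved. The work goes in short steps, Python scripts to look and compute and a tool call to move; the robot and the scene stay as the last step left them, time stands still between calls to the robot, and variables do not carry over. Pictures are saved under pics/ and viewed, at most 10 in all, crops included, and the job is handed in when it is done.

Besides the shell and the picture viewer there is one more tool, called after "Request:" by a JSON object that holds its "method" and its "body", one argument or row to a line. send_rows: Moves the arm, as the interface text tells. Its arguments: {"type":"object","properties":{"steps":{"type":"array"},"grip_force":{"type":"number"}},"required":["steps"]}

```bash
mkdir -p pics
cat > h.py <<'E'
import numpy as np, cv2
from bench import bot
def cloud(c):
    K=np.array(c["intrinsics"]);R=np.array(c["R"]);t=np.array(c["t"]);z=c["z_map"]
    v,u=np.mgrid[:480,:640]
    P=np.stack([(u-K[0,2])/K[0,0]*z,(v-K[1,2])/K[1,1]*z,z],-1)
    W=(P-t)@R
    W[z==0]=np.nan
    return W
def ray(c,u,v,h):
    K=np.array(c["intrinsics"]);R=np.array(c["R"]);t=np.array(c["t"])
    d=R.T@np.array([(u-K[0,2])/K[0,0],(v-K[1,2])/K[1,1],1.]);o=-R.T@t
    return o+d*(h-o[2])/d[2]
E
python3 - <<'E'
from h import *
for n in("scene","top"):
    c=bot.capture(n);cv2.imwrite(f"pics/{n}1.png",c["img"]);np.savez(f"{n}1.npz",**c)
    print(n,np.round(-np.array(c["R"]).T@c["t"],3),np.round(c["intrinsics"],1).tolist(),np.round(c["R"],3).tolist())
print(bot.sense())
E
```

```text
scene [ 1.171 -0.016  1.032] [[495.7, 0.0, 320.8], [0.0, 495.7, 244.8], [0.0, 0.0, 1.0]] [[0.048, 0.999, -0.007], [0.841, -0.044, -0.539], [-0.538, 0.02, -0.842]]
top [0.387 0.011 1.466] [[586.6, 0.0, 322.6], [0.0, 586.6, 244.2], [0.0, 0.0, 1.0]] [[-0.008, -1.0, 0.021], [-0.993, 0.006, -0.12], [0.12, -0.022, -0.993]]
{'time_s': 0.1, 'joint_positions': array([ 9.69699923e-01,  3.81164457e-01,  1.29811720e+00,  2.16149003e-05,
        1.46356450e+00, -2.15336109e-01]), 'qd': array([-1.16703220e-03,  1.23928845e-05, -6.78529820e-04, -1.73144558e-03,
        4.09705375e-04,  4.66493344e-04]), 'joint_torque': array([ 3.98146032e-03, -4.38651466e+01, -2.24909860e+01,  7.14971661e-02,
        3.42515926e-02, -1.03566961e-04]), 'position': array([0.20680348, 0.50934821, 0.19870314]), 'ee_rot': array([ 1.91687529e-01,  9.81455806e-01, -5.70983741e-04, -2.58663974e-04]), 'force': array([ 0.18624391,  0.32866587, -0.10922266]), 'moment': array([-0.00279584, -0.03363064,  0.0027855 ]), 'gripper_force': 0.0, 'gripper_width': 0.08781924827917464}
```

View pics/top1.png

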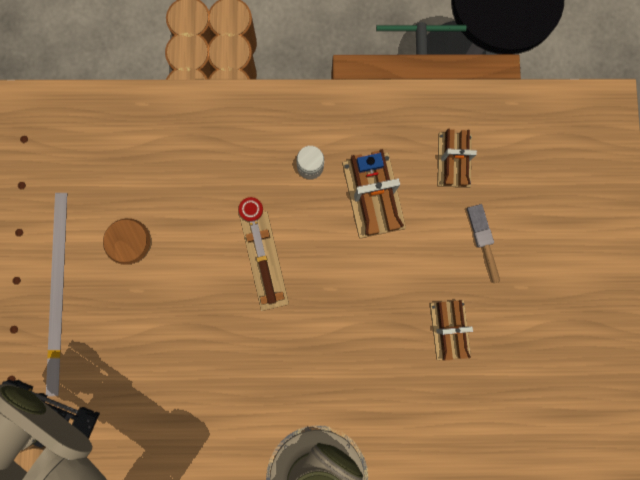

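View pics/scene1.png

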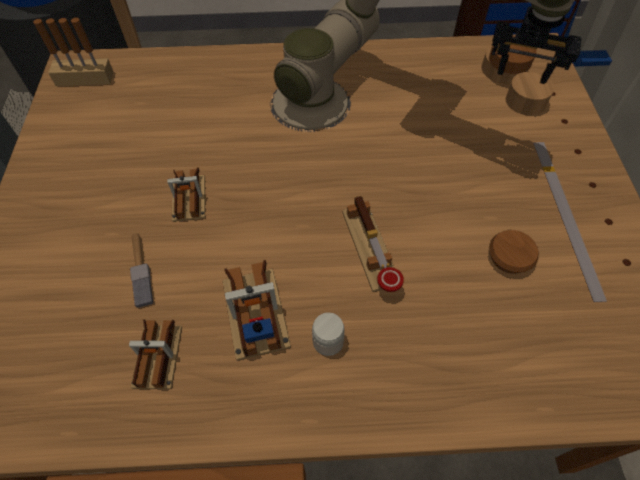

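The top view shows three jig-like things: at (373,193), (456,158) and (452,330). The first is largest and the only one with a blue stop and red pad, so it is the jig. There are two paddle-like things: the one on the wooden rest at (268,290)-(251,209), which carries the red disc and is the one meant, and a long grey blade at (57,280), which is a look-alike. I'll check this in one enlarged crop and measure.

Run:
```python
from h import *
c=dict(np.load("top1.npz"));img=c["img"]
cv2.imwrite("pics/crop1.png",cv2.resize(img[135:315,225:425],None,fx=3.3,fy=3.3,interpolation=cv2.INTER_CUBIC))
W=cloud(c);hsv=cv2.cvtColor(img,cv2.COLOR_BGR2HSV).astype(int);H,S,V=[hsv[...,i] for i in range(3)]
def box(m,u0,v0,u1,v1):
    o=np.zeros_like(m);o[v0:v1,u0:u1]=m[v0:v1,u0:u1];return o
def fit(m,h,name):
    n,l,s,_=cv2.connectedComponentsWithStats(m.astype(np.uint8));k=1+s[1:,4].argmax();m=l==k
    v,u=np.nonzero(m);P=np.array([ray(c,a,b,h) for a,b in zip(u,v)])
    r=cv2.minAreaRect(P[:,:2].astype(np.float32)*1000)
    print(name,s[k],"z",np.nanmedian(W[...,2][m]).round(4),"rect",np.round(r[0],1),np.round(r[1],1),round(r[2],1),"mean",P.mean(0).round(4))
    return P
red=((H<6)|(H>174))&(S>150)&(V>80)
fit(box(red,230,190,270,225),.059,"disc")
hb=box((V<90)&(S>90),250,255,290,310);fit(hb,.067,"handle")
fit(box((H>18)&(H<32)&(S>150)&(V>120),250,250,280,270),.067,"ferrule")
fit(box((H>100)&(H<130)&(S>120),340,140,410,180),.09,"blue")
fit(box((S<60)&(V>120),340,170,410,200),.123,"bridge")
# heights in jig area
for lo,hi in((.045,.054),(.054,.064),(.115,.13)):
    m=box((W[...,2]>lo)&(W[...,2]<hi),338,140,412,245)
    v,u=np.nonzero(m);P=W[m];print(lo,len(P),P.mean(0).round(4))
    r=cv2.minAreaRect(P[:,:2].astype(np.float32)*1000);print(np.round(r[0],1),np.round(r[1],1),round(r[2],1))
```

```text
disc [239 197  24  24 203] z 0.059 rect [644.2 155.3] [55.6 56.8] 45.4 mean [0.643  0.1552 0.059 ]
handle [258 261  18  43 373] z 0.0661 rect [466.6 113.8] [102.4  21.5] 13.2 mean [0.4661 0.114  0.067 ]
ferrule [257 256  10   6  36] z 0.0664 rect [522.3 127.3] [ 8.8 23.1] 13.8 mean [0.5222 0.1274 0.067 ]
blue [357 153  26  19 300] z 0.0764 rect [ 751.  -134.3] [34.2 59.1] 11.4 mean [ 0.7506 -0.1341  0.09  ]
bridge [357 183  22  11 136] z 0.1127 rect [ 680.5 -123.8] [16.8 48.2] 11.3 mean [ 0.68   -0.1223  0.123 ]
0.045 873 [ 0.6629 -0.1554  0.0499]
[ 686.3 -147.8] [201.7  96.6] 13.3
0.054 606 [ 0.688  -0.1497  0.058 ]
[ 686.8 -149.5] [199.7 100.8] 12.0
0.115 104 [ 0.6869 -0.1521  0.1186]
[ 686.3 -149.8] [16.3 97.8] 10.5
```

View pics/crop1.png

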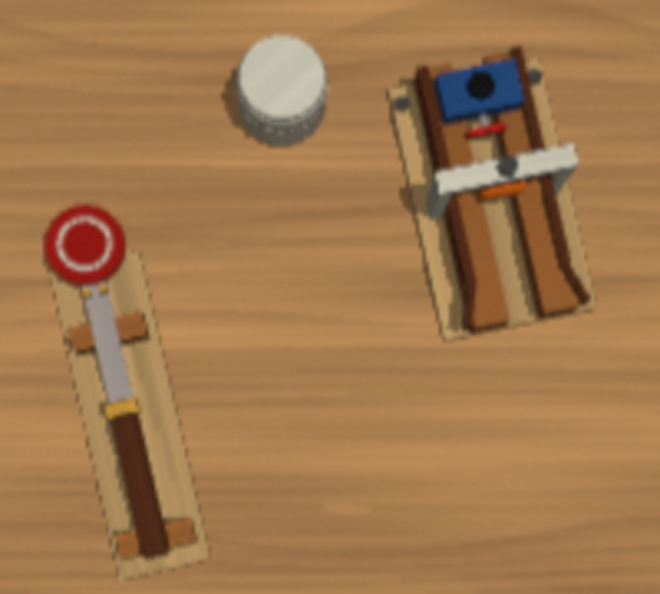

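The crop confirms it. The paddle carries the disc at crop (85,243), and the handle is dark wood with a brass ferrule. The jig has a blue stop, red pad at (485,130), orange roller at (503,190) and its open mouth towards the robot. One finer fit of the jig axis and the tin follows.

Run:
```python
from h import *
for n in("top","scene"):
    c=dict(np.load(n+"1.npz"));img=c["img"];W=cloud(c)
    K,R,t=c["intrinsics"],c["R"],c["t"]
    hsv=cv2.cvtColor(img,cv2.COLOR_BGR2HSV).astype(int);H,S,V=[hsv[...,i] for i in range(3)]
    org=np.array([.6522,-.1569]);a=np.radians(12);ex=np.array([np.cos(a),np.sin(a)]);ey=np.array([-ex[1],ex[0]])
    # project every pixel on z=.058, local coords
    v,u=np.mgrid[:480,:640];d=np.stack([(u-K[0,2])/K[0,0],(v-K[1,2])/K[1,1],np.ones_like(u,float)],-1)@R;o=-R.T@t
    P=o+d*((.058-o[2])/d[...,2])[...,None];L=np.stack([(P[...,:2]-org)@ex,(P[...,:2]-org)@ey],-1)*1000
    wall=(V<75)&(S>100)&(L[...,0]>-25)&(L[...,0]<100)&(abs(L[...,1])<60)
    for s in(1,-1):
        m=wall&(L[...,1]*s>24)&(L[...,1]*s<45)
        q=L[m]
        if len(q)>10:
            p=np.polyfit(q[:,0],q[:,1],1);print(n,"wall",s,len(q),"y0",p[1].round(2),"slope deg",np.degrees(np.arctan(p[0])).round(2),q[:,0].min().round(),q[:,0].max().round(),"v",np.median(V[m]))
    Lw=(W[...,:2]-org);lx=Lw@ex*1000;ly=Lw@ey*1000
    m=(W[...,2]>.055)&(W[...,2]<.062)&(abs(lx-45)<120)&(abs(ly)<60)
    for s in(1,-1):
        k=m&(ly*s>22)&(lx>-25)&(lx<130);p=np.polyfit(lx[k],ly[k],1);print("  depth wall",s,k.sum(),p[1].round(2),np.degrees(np.arctan(p[0])).round(2),ly[k].min().round(1),ly[k].max().round(1))
    k=(W[...,2]>.116)&(W[...,2]<.13)&(abs(lx-35)<40)&(abs(ly)<60);r=cv2.minAreaRect(np.c_[lx[k],ly[k]].astype(np.float32));print("  bridge",k.sum(),W[k][:,2].mean().round(4),np.round(r[0],1),np.round(r[1],1),r[2])
    k=(W[...,2]>.03)&(abs(W[...,0]-.73)<.1)&(abs(W[...,1]-.03)<.06);print("  tin",W[k].min(0).round(3),W[k].max(0).round(3))
    if n=="scene":
        for nm,b,h,mm in(("disc",(370,260,410,295),.059,((H<6)|(H>174))&(S>150)&(V>80)),("handle",(345,190,385,240),.067,(V<75)&(S>90))):
            z=np.zeros((480,640),np.uint8);z[b[1]:b[3],b[0]:b[2]]=mm[b[1]:b[3],b[0]:b[2]]
            vv,uu=np.nonzero(z);Q=np.array([ray(c,x,y,h) for x,y in zip(uu,vv)]);r=cv2.minAreaRect(Q[:,:2].astype(np.float32)*1000);print(nm,np.round(r[0],1),np.round(r[1],1),r[2])
```

```text
top wall 1 109 y0 40.53 slope deg -1.51 -24.0 100.0 v 56.0
top wall -1 42 y0 -33.88 slope deg -0.1 -23.0 99.0 v 70.5
  depth wall 1 156 34.79 -0.39 23.0 50.4
  depth wall -1 152 -35.97 -0.71 -50.4 -22.6
  bridge 81 0.1195 [35.2 -0.2] [98.3 16. ] 86.59507751464844
  tin [ 0.727 -0.023  0.031] [0.794 0.044 0.093]
scene wall 1 179 y0 35.87 slope deg -0.91 -24.0 100.0 v 61.0
scene wall -1 183 y0 -33.91 slope deg -0.23 -25.0 100.0 v 59.0
  depth wall 1 207 36.42 -0.98 23.4 48.6
  depth wall -1 223 -37.18 0.4 -50.2 -23.1
  bridge 64 0.1208 [36.2 -1.6] [85.8 16.1] 88.80401611328125
  tin [ 0.732 -0.023  0.03 ] [0.798 0.043 0.09 ]
disc [645.  156.3] [53.5 58.2] 82.23966217041016
handle [480.3 102.9] [123.   55.8] 5.14717960357666
```

Request:
{"method": "send_rows", "body": {
  "steps": [
    [0.012, -0.017, 0, 0, 0, 4, -1],
    [0.028, -0.04, 0, 0, 0, 9, -1],
    [0.048, -0.068, 0, 0, 0, 14, -1],
    [0.068, -0.096, 0, 0, 0, 19, -1],
    [0.088, -0.124, 0, 0, 0, 24, -1],
    [0.108, -0.152, 0, 0, 0, 29, -1],
    [0.128, -0.18, 0, 0, 0, 33, -1],
    [0.148, -0.208, 0, 0, 0, 35.3, -1]
  ]
}}

```text
time_s: 0.77
position: [0.3554, 0.3, 0.1991]
ee_rot: [-0.117, 0.993, -0.0, -0.0]
force: [0.6, -0.2, -0.3]
gripper_width: 0.0882
gripper_force: 0.0
```

Request:
{"method": "send_rows", "body": {
  "steps": [
    [0.02, -0.028, 0, 0, 0, 0, -1],
    [0.04, -0.056, 0, 0, 0, 0, -1],
    [0.06, -0.084, 0, 0, 0, 0, -1],
    [0.08, -0.112, 0, 0, 0, 0, -1],
    [0.1, -0.14, 0, 0, 0, 0, -1],
    [0.118, -0.167, 0, 0, 0, 0, -1],
    [0.129, -0.183, -0.01, 0, 0, 0, -1],
    [0.129, -0.183, -0.04, 0, 0, 0, -1]
  ]
}}

```text
time_s: 1.43
position: [0.4878, 0.1156, 0.1613]
ee_rot: [-0.113, 0.994, -0.001, 0.004]
force: [0.8, -0.2, -0.3]
gripper_width: 0.088
gripper_force: 0.0
```

Run:
```python
from h import *
from scipy.spatial.transform import Rotation as Ro
s=bot.sense();print(s["time_s"],s["position"],Ro.from_quat(s["ee_rot"]).as_matrix().round(4).tolist(),s["force"])
c=bot.capture("scene");cv2.imwrite("pics/s2.png",cv2.resize(c["img"][120:320,280:480],None,fx=3,fy=3,interpolation=cv2.INTER_CUBIC))
```

```text
1.4333 [0.48783518 0.11560423 0.16127357] [[-0.9744, -0.2248, 0.0075], [-0.2248, 0.9744, -0.0007], [-0.0072, -0.0024, -1.0]] [ 0.77116238 -0.16039215 -0.29967231]
```

View pics/s2.png

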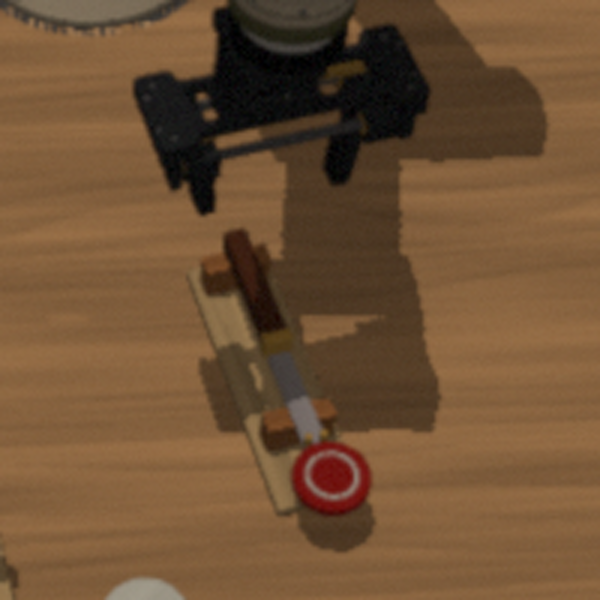

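The fingers straddle the handle at about (255,290) in the crop, and the disc at (332,478) is undisturbed. I'll go down and grip.

Request:
{"method": "send_rows", "body": {
  "steps": [
    [0, 0, -0.02, 0, 0, 0, -1],
    [0, 0, -0.04, 0, 0, 0, -1],
    [0, 0, -0.06, 0, 0, 0, -1],
    [0, 0, -0.08, 0, 0, 0, -1],
    [0, 0, -0.1, 0, 0, 0, -1],
    [0, 0, -0.114, 0, 0, 0, -1],
    [0, 0, -0.122, 0, 0, 0, -1],
    [0, 0, -0.122, 0, 0, 0, -1]
  ]
}}

```text
time_s: 2.15
position: [0.483, 0.1189, 0.0362]
ee_rot: [-0.115, 0.993, 0.0, -0.002]
force: [-0.6, -0.5, 1.4]
gripper_width: 0.0885
gripper_force: 0.0
```

Request:
{"method": "send_rows", "body": {
  "steps": [
    [0, 0, 0, 0, 0, 0, -0.3],
    [0, 0, 0, 0, 0, 0, 0.0],
    [0, 0, 0, 0, 0, 0, 0.2],
    [0, 0, 0, 0, 0, 0, 0.3],
    [0, 0, 0, 0, 0, 0, 0.4],
    [0, 0, 0, 0, 0, 0, 0.45],
    [0, 0, 0, 0, 0, 0, 0.5],
    [0, 0, 0, 0, 0, 0, 0.5]
  ],
  "grip_force": 5
}}

```text
time_s: 2.82
position: [0.484, 0.1186, 0.0373]
ee_rot: [-0.115, 0.993, -0.0, 0.0]
force: [0.5, 0.8, -0.1]
gripper_width: 0.0368
gripper_force: 0.0
```

Request:
{"method": "send_rows", "body": {
  "steps": [
    [0, 0, 0, 0, 0, 0, 0.5],
    [0, 0, 0, 0, 0, 0, 0.5],
    [0, 0, 0, 0, 0, 0, 0.53],
    [0, 0, 0, 0, 0, 0, 0.56],
    [0, 0, 0, 0, 0, 0, 0.6],
    [0, 0, 0, 0, 0, 0, 1],
    [0, 0, 0, 0, 0, 0, 1],
    [0, 0, 0, 0, 0, 0, 1]
  ]
}}

```text
time_s: 3.48
position: [0.4839, 0.1186, 0.0372]
ee_rot: [-0.115, 0.993, -0.0, -0.0]
force: [-0.5, 0.3, 0.6]
gripper_width: 0.0009
gripper_force: 0.0
```

Request:
{"method": "send_rows", "body": {
  "steps": [
    [0, 0, 0, 0, 0, 0, 1],
    [0, 0, 0, 0, 0, 0, 1],
    [0, 0, 0, 0, 0, 0, 1],
    [0, 0, 0, 0, 0, 0, 1],
    [0, 0, 0, 0, 0, 0, 1],
    [0, 0, 0, 0, 0, 0, 1],
    [0, 0, 0, 0, 0, 0, 1],
    [0, 0, 0, 0, 0, 0, 1]
  ],
  "grip_force": 55
}}

```text
time_s: 4.15
position: [0.484, 0.1186, 0.0373]
ee_rot: [-0.115, 0.993, 0.0, 0.0]
force: [0.2, 0.9, 0.1]
gripper_width: 0.0003
gripper_force: 0.0
```

```bash
cat > d.py <<'E'
from h import *
from scipy.spatial.transform import Rotation as Ro
def find(c,h,lo=(.40,-.3),hi=(.8,.3)):
    hsv=cv2.cvtColor(c["img"],cv2.COLOR_BGR2HSV).astype(int);H,S,V=[hsv[...,i] for i in range(3)]
    m=(((H<6)|(H>174))&(S>150)&(V>60)).astype(np.uint8);n,l,s,_=cv2.connectedComponentsWithStats(m)
    out=[]
    for k in range(1,n):
        if s[k,4]>100:
            v,u=np.nonzero(l==k);Q=np.array([ray(c,a,b,h) for a,b in zip(u,v)])
            if lo[0]<Q[:,0].mean()<hi[0] and lo[1]<Q[:,1].mean()<hi[1]:
                r=cv2.minAreaRect(Q[:,:2].astype(np.float32)*1000);W=cloud(c)[l==k]
                A=np.c_[W[:,:2],np.ones(len(W))];w=np.isfinite(W[:,2])&(abs(W[:,2]-np.nanmedian(W[:,2]))<.006);p=np.linalg.lstsq(A[w],W[w,2],rcond=None)[0]
                out.append((np.round(r[0],1),np.round(r[1],1),"z",np.nanmedian(W[:,2]).round(4),"slope",p[:2].round(3)))
    return out
def st():
    s=bot.sense();x=Ro.from_quat(s["ee_rot"]).as_matrix()
    print(round(s["time_s"],2),s["position"].round(4),"yaw",np.degrees(np.arctan2(-x[1,0],-x[0,0])).round(2),"zx",x[2].round(4),"F",s["force"].round(2),"w",s["gripper_width"].round(4),s["gripper_force"])
E
python3 - <<'E'
from d import *
st()
for n in("top","scene"): print(n,find(bot.capture(n),.059))
E
```

```text
Traceback (most recent call last):
  File "d.py", line 17, in st
    print(round(s["time_s"],2),s["position"].round(4),"yaw",np.degrees(np.arctan2(-x[1,0],-x[0,0])).round(2),"zx",x[2].round(4),"F",s["force"].round(2),"w",s["gripper_width"].round(4),s["gripper_force"])
                                                                                                                                                            ^^^^^^^^^^^^^^^^^^^^^^^^
AttributeError: 'float' object has no attribute 'round'
```

The gripper shut to zero, so nothing is held. I'll look.

```bash
sed -i 's/s\["gripper_width"\].round(4)/round(s["gripper_width"],4)/' d.py
python3 - <<'E'
from d import *
st()
a=bot.capture("top");b=bot.capture("scene")
print(find(a,.059),find(b,.059))
f=lambda i:cv2.resize(i,(400,400),interpolation=cv2.INTER_CUBIC)
cv2.imwrite("pics/m3.png",np.hstack([f(a["img"][185:325,190:330]),f(b["img"][150:310,300:460])]))
E
```

```text
4.15 [0.484  0.1186 0.0373] yaw 13.19 zx [-0.  0. -1.] F [0.18 0.86 0.11] w 0.0003 0.0
[(array([644.2, 155.3]), array([55.6, 56.8]), 'z', np.float64(0.0584), 'slope', array([-0.006,  0.004])), (array([644.7, 155.9]), array([29.2, 27.1]), 'z', np.float64(0.0596), 'slope', array([-0.015, -0.022]))] [(array([646.6, 156.3]), array([53.6, 61.4]), 'z', np.float64(0.0588), 'slope', array([-0.021,  0.02 ])), (array([643. , 157.5]), array([29.3, 28. ]), 'z', np.float64(0.0597), 'slope', array([ 0.011, -0.028]))]
```

View pics/m3.png

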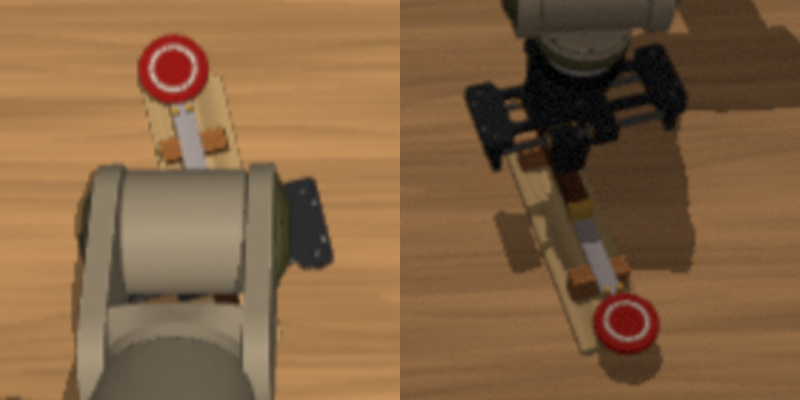

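Run:
```python
from d import *
for n,b in (("scene",(345,180,400,240)),):
    c=bot.capture(n);W=cloud(c);V=c["img"].max(-1)
    for v in range(186,232,3):
        r=[]
        for u in range(358,384,3): r.append("%4d,%4d,%3d:%3d"%(*(W[v,u]*1000),V[v,u]))
        print(v,*r)
```

```text
186  516,  86,229: 17  518,  92,231: 10  518,  98,231: 11  515, 105,226:  6  515, 111,227: 15  516, 117,227: 12  516, 124,226: 10  511, 131,220: 15  332, 180,  0: 38
189  521,  86,225:  6  522,  92,226: 11  522,  98,226: 14  500, 109,198:  8  503, 115,201: 17  499, 122,196: 17  501, 128,198:  9  496, 136,191: 17  490, 143,184: 34
192  507,  89,198: 15  509,  95,200:  8  505, 102,195:  8  505, 108,194: 14  504, 115,193: 18  502, 122,190: 16  500, 129,187: 15  499, 136,184: 10  498, 143,183: 14
195  510,  89,191: 10  510,  95,191: 16  508, 102,188:  7  504, 109,182:  9  504, 116,182: 13  501, 123,178: 17  501, 130,177: 14  503, 136,179: 17  492, 145,165: 11
198  513,  89,184: 11  510,  96,180: 12  509, 103,178: 17  506, 110,174: 13  473, 123,131: 18  485, 127,146: 13  500, 131,165:  7  501, 137,166: 12  499, 145,162: 16
201  503,  91,161: 13  507,  97,165: 21  507, 104,165: 21  509, 110,167: 12  502, 118,158: 17  501, 125,157: 31  506, 130,163: 44  509, 136,166: 15  508, 143,164: 13
204  510,  90,159: 44  513,  97,163: 15  514, 103,164: 16  515, 109,165: 16  513, 117,161: 23  489, 128,
[... 855 characters left out ...]
  440, 159,  0: 71  441, 167,  1: 70
222  455, 104, 12:144  452, 112,  7: 78  494, 112, 66: 28  492, 119, 64: 33  496, 125, 69: 31  455, 142,  9: 71  448, 151,  0: 77  450, 158,  1: 77  449, 166,  0: 76
225  465, 103, 14:142  464, 110, 10: 89  497, 112, 58: 32  503, 118, 67: 33  506, 124, 70: 34  505, 132, 69: 41  467, 148, 12: 82  460, 157,  2: 77  459, 165,  0: 78
228  473, 102, 12:127  473, 110, 11: 89  499, 112, 49: 61  512, 117, 67: 26  513, 124, 68: 35  514, 131, 68: 31  475, 147, 11: 74  467, 156,  0: 77  466, 164, -2: 77
231  482, 101, 12: 88  482, 109, 10: 87  481, 116,  9: 84  519, 116, 65: 60  523, 123, 70: 73  521, 130, 67: 82  523, 137, 69: 85  477, 155,  0: 77  476, 163, -1: 82
```

The depth map puts the closed fingertips at about z = 77 mm, above the handle, while the reported TCP is 37 mm; the xy agrees. I'll check this against the start picture and `bot.tcp_to_grasp`.

Run:
```python
from d import *
print("tcp_to_grasp",bot.tcp_to_grasp,[k for k in dir(bot) if k[0]!='_'])
c=dict(np.load("scene1.npz"));W=cloud(c);k=np.zeros((480,640),bool);k[30:100,470:600]=1
k&=(c["img"].max(-1)<40)&(W[...,2]>.1)&(abs(W[...,0]-.207)<.1)
v,u=np.nonzero(k);P=W[k];i=P[:,2].argsort()[:12];print(np.c_[u[i],v[i],P[i].round(3)])
c=bot.capture("scene");W=cloud(c);V=c["img"].max(-1)
k=(V<25)&(abs(W[...,0]-.49)<.02)&(abs(W[...,1]-.1186)<.02)&(W[...,2]>.03);P=W[k];print(np.sort(P[:,2])[:15].round(3))
```

```text
tcp_to_grasp 0.0187 ['MotionError', 'capture', 'close_job', 'sense', 'tcp_to_grasp']
[[4.99e+02 7.40e+01 1.91e-01 4.59e-01 2.36e-01]
 [5.01e+02 7.40e+01 1.94e-01 4.63e-01 2.39e-01]
 [5.41e+02 8.20e+01 2.29e-01 5.50e-01 2.39e-01]
 [4.98e+02 7.30e+01 1.92e-01 4.55e-01 2.40e-01]
 [5.01e+02 7.20e+01 1.90e-01 4.63e-01 2.41e-01]
 [5.43e+02 8.20e+01 2.32e-01 5.54e-01 2.42e-01]
 [5.01e+02 7.30e+01 1.94e-01 4.62e-01 2.42e-01]
 [5.42e+02 8.20e+01 2.32e-01 5.51e-01 2.42e-01]
 [5.00e+02 7.40e+01 1.98e-01 4.58e-01 2.42e-01]
 [5.00e+02 7.30e+01 1.95e-01 4.59e-01 2.42e-01]
 [4.99e+02 7.20e+01 1.92e-01 4.57e-01 2.43e-01]
 [5.02e+02 7.30e+01 1.96e-01 4.63e-01 2.43e-01]]
[0.062 0.063 0.064 0.066 0.066 0.067 0.068 0.07  0.071 0.077 0.078 0.079
 0.08  0.08  0.08 ]
```

The same offset of about 38 mm shows in the start picture, so the true fingertips sit about 38 mm above the reported TCP. From here I take z relative to the camera, so I'll open and go down a further 38 mm.

Request:
{"method": "send_rows", "body": {
  "steps": [
    [0, 0, 0, 0, 0, 0, -0.5],
    [0, 0, 0, 0, 0, 0, -0.5],
    [0, 0, 0, 0, 0, 0, -0.5],
    [0, 0, 0, 0, 0, 0, -0.5],
    [0, 0, 0, 0, 0, 0, -0.5],
    [0, 0, 0, 0, 0, 0, -0.5],
    [0, 0, 0, 0, 0, 0, -0.5],
    [0, 0, 0, 0, 0, 0, -0.5]
  ],
  "grip_force": 5
}}

```text
time_s: 5.02
position: [0.4839, 0.1186, 0.0372]
ee_rot: [-0.115, 0.993, -0.0, -0.0]
force: [-0.5, -0.6, 0.1]
gripper_width: 0.0519
gripper_force: 0.0
```

Request:
{"method": "send_rows", "body": {
  "steps": [
    [0, 0, -0.004, 0, 0, 0, -0.5],
    [0, 0, -0.01, 0, 0, 0, -0.5],
    [0, 0, -0.016, 0, 0, 0, -0.5],
    [0, 0, -0.022, 0, 0, 0, -0.5],
    [0, 0, -0.028, 0, 0, 0, -0.5],
    [0, 0, -0.034, 0, 0, 0, -0.5],
    [0, 0, -0.038, 0, 0, 0, -0.5],
    [0, 0, -0.038, 0, 0, 0, -0.5]
  ]
}}

```text
time_s: 5.68
position: [0.4835, 0.1185, -0.0017]
ee_rot: [-0.115, 0.993, 0.0, -0.001]
force: [0.3, -0.1, -0.5]
gripper_width: 0.0657
gripper_force: 0.0
```

Run:
```python
from d import *
st()
c=bot.capture("scene");W=cloud(c);V=c["img"].max(-1)
k=(V<25)&(abs(W[...,0]-.49)<.02)&(abs(W[...,1]-.1186)<.06)&(W[...,2]>.015);P=W[k];print(P[P[:,2].argsort()[:12]].round(3))
cv2.imwrite("pics/s4.png",cv2.resize(c["img"][150:310,300:460],(480,480),interpolation=cv2.INTER_CUBIC))
```

```text
5.68 [ 0.4835  0.1185 -0.0017] yaw 13.19 zx [ 1.6e-03  4.0e-04 -1.0e+00] F [ 0.25 -0.06 -0.49] w 0.0657 0.0
[[0.498 0.084 0.041]
 [0.498 0.082 0.041]
 [0.482 0.154 0.041]
 [0.482 0.156 0.042]
 [0.479 0.154 0.043]
 [0.481 0.161 0.044]
 [0.472 0.15  0.044]
 [0.482 0.158 0.046]
 [0.501 0.079 0.046]
 [0.499 0.084 0.046]
 [0.48  0.151 0.047]
 [0.484 0.156 0.048]]
```

View pics/s4.png

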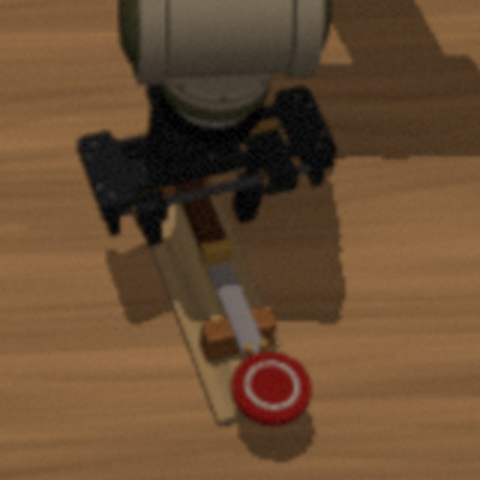

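The fingers at (150,225) and (245,205) now straddle the handle with tips at about 39 mm, as intended. Closing gently.

Request:
{"method": "send_rows", "body": {
  "steps": [
    [0, 0, 0, 0, 0, 0, 0.2],
    [0, 0, 0, 0, 0, 0, 0.3],
    [0, 0, 0, 0, 0, 0, 0.4],
    [0, 0, 0, 0, 0, 0, 0.45],
    [0, 0, 0, 0, 0, 0, 0.45],
    [0, 0, 0, 0, 0, 0, 0.45],
    [0, 0, 0, 0, 0, 0, 0.45],
    [0, 0, 0, 0, 0, 0, 0.45]
  ],
  "grip_force": 5
}}

```text
time_s: 6.4
position: [0.484, 0.1186, -0.0007]
ee_rot: [-0.115, 0.993, -0.0, 0.0]
force: [-0.5, -0.6, -0.0]
gripper_width: 0.0244
gripper_force: 0.0
```

Request:
{"method": "send_rows", "body": {
  "steps": [
    [0, 0, 0, 0, 0, 0, 0.5],
    [0, 0, 0, 0, 0, 0, 0.55],
    [0, 0, 0, 0, 0, 0, 0.6],
    [0, 0, 0, 0, 0, 0, 1],
    [0, 0, 0, 0, 0, 0, 1],
    [0, 0, 0, 0, 0, 0, 1],
    [0, 0, 0, 0, 0, 0, 1],
    [0, 0, 0, 0, 0, 0, 1]
  ]
}}

```text
time_s: 7.07
position: [0.4839, 0.1186, -0.0007]
ee_rot: [-0.115, 0.993, 0.0, -0.0]
force: [-1.0, 2.5, 1.4]
gripper_width: 0.0201
gripper_force: 5.0
```

Request:
{"method": "send_rows", "body": {
  "steps": [
    [0, 0, 0, 0, 0, 0, 1],
    [0, 0, 0, 0, 0, 0, 1],
    [0, 0, 0, 0, 0, 0, 1],
    [0, 0, 0, 0, 0, 0, 1],
    [0, 0, 0, 0, 0, 0, 1],
    [0, 0, 0, 0, 0, 0, 1],
    [0, 0, 0, 0, 0, 0, 1],
    [0, 0, 0, 0, 0, 0, 1]
  ],
  "grip_force": 55
}}

```text
time_s: 7.73
position: [0.4839, 0.1186, -0.0007]
ee_rot: [-0.115, 0.993, 0.0, -0.0]
force: [-1.0, 1.9, 0.4]
gripper_width: 0.0195
gripper_force: 55.0
```

Run:
```python
from d import *
st()
for n in("top","scene"): print(n,find(bot.capture(n),.059)[:1])
```

```text
7.73 [ 0.4839  0.1186 -0.0007] yaw 13.2 zx [ 0.  0. -1.] F [-1.02  1.86  0.42] w 0.0195 54.99970301985741
top [(array([644.2, 155.3]), array([55.6, 56.8]), 'z', np.float64(0.0587), 'slope', array([ 0.016, -0.004]))]
scene [(array([647.7, 155. ]), array([56.6, 60.2]), 'z', np.float64(0.0588), 'slope', array([-0.014, -0.002]))]
```

Handle gripped (19.5 mm, 55 N) and the disc has not moved. Gentle lift.

Request:
{"method": "send_rows", "body": {
  "steps": [
    [0, 0, 0.001, 0, 0, 0, 1],
    [0, 0, 0.003, 0, 0, 0, 1],
    [0, 0, 0.006, 0, 0, 0, 1],
    [0, 0, 0.01, 0, 0, 0, 1],
    [0, 0, 0.014, 0, 0, 0, 1],
    [0, 0, 0.017, 0, 0, 0, 1],
    [0, 0, 0.019, 0, 0, 0, 1],
    [0, 0, 0.02, 0, 0, 0, 1]
  ]
}}

```text
time_s: 8.5
position: [0.4841, 0.1185, 0.0197]
ee_rot: [-0.115, 0.993, -0.0, 0.0]
force: [0.2, -0.1, -1.7]
gripper_width: 0.0195
gripper_force: 55.0
```

Run:
```python
from d import *
st()
for n in("top","scene"): print(n,find(bot.capture(n),.079)[:1])
```

```text
8.5 [0.4841 0.1185 0.0197] yaw 13.19 zx [-5.e-04 -2.e-04 -1.e+00] F [ 0.22 -0.12 -1.69] w 0.0195 54.996934197843075
top [(array([644.2, 154.5]), array([54.9, 56.1]), 'z', np.float64(0.0777), 'slope', array([-0.004, -0.011]))]
scene [(array([647.4, 155.1]), array([54.9, 60.7]), 'z', np.float64(0.078), 'slope', array([-0.037,  0.001]))]
```

Request:
{"method": "send_rows", "body": {
  "steps": [
    [0, -0.002, 0.001, 0, 0, 0, 1],
    [0, -0.006, 0.003, 0, 0, 0, 1],
    [0, -0.012, 0.006, 0, 0, 0, 1],
    [0, -0.02, 0.009, 0, 0, 0, 1],
    [-0.001, -0.03, 0.013, 0, 0, 0, 1],
    [-0.001, -0.042, 0.016, 0, 0, 0, 1],
    [-0.002, -0.054, 0.018, 0, 0, 0, 1],
    [-0.002, -0.066, 0.02, 0, 0, 0, 1]
  ]
}}

```text
time_s: 9.27
position: [0.4818, 0.0512, 0.0397]
ee_rot: [-0.115, 0.993, -0.0, 0.0]
force: [0.1, 0.6, -3.2]
gripper_width: 0.0195
gripper_force: 55.0
```

Request:
{"method": "send_rows", "body": {
  "steps": [
    [-0.001, -0.012, 0, 0, 0, -0.1, 1],
    [-0.002, -0.024, 0, 0, 0, -0.2, 1],
    [-0.003, -0.036, 0, 0, 0, -0.3, 1],
    [-0.004, -0.048, 0, 0, 0, -0.4, 1],
    [-0.005, -0.06, 0, 0, 0, -0.5, 1],
    [-0.006, -0.072, 0, 0, 0, -0.6, 1],
    [-0.007, -0.084, 0, 0, 0, -0.7, 1],
    [-0.008, -0.096, 0, 0, 0, -0.8, 1]
  ]
}}

```text
time_s: 9.93
position: [0.4737, -0.0449, 0.0396]
ee_rot: [-0.108, 0.994, -0.0, 0.0]
force: [0.9, -1.0, -3.4]
gripper_width: 0.0194
gripper_force: 55.0
```

Request:
{"method": "send_rows", "body": {
  "steps": [
    [-0.001, -0.012, 0, 0, 0, -0.1, 1],
    [-0.002, -0.024, 0, 0, 0, -0.2, 1],
    [-0.003, -0.036, 0, 0, 0, -0.3, 1],
    [-0.004, -0.048, 0, 0, 0, -0.4, 1],
    [-0.005, -0.06, 0, 0, 0, -0.5, 1],
    [-0.006, -0.072, 0, 0, 0, -0.7, 1],
    [-0.007, -0.084, 0, 0, 0, -0.8, 1],
    [-0.008, -0.096, 0, 0, 0, -0.9, 1]
  ]
}}

```text
time_s: 10.6
position: [0.4658, -0.1407, 0.0393]
ee_rot: [-0.1, 0.995, -0.0, -0.0]
force: [0.0, 0.4, -2.1]
gripper_width: 0.0195
gripper_force: 55.0
```

Request:
{"method": "send_rows", "body": {
  "steps": [
    [0, -0.012, 0, 0, 0, 0, 1],
    [0, -0.023, 0, 0, 0, 0, 1],
    [0, -0.032, 0, 0, 0, 0, 1],
    [0, -0.04, 0, 0, 0, 0, 1],
    [0, -0.046, 0, 0, 0, 0, 1],
    [0, -0.051, 0, 0, 0, 0, 1],
    [0, -0.054, 0, 0, 0, 0, 1],
    [0, -0.055, 0, 0, 0, 0, 1]
  ]
}}

```text
time_s: 11.27
position: [0.466, -0.1947, 0.0392]
ee_rot: [-0.1, 0.995, 0.0, -0.0]
force: [0.2, -0.5, -2.7]
gripper_width: 0.0193
gripper_force: 55.0
```

Run:
```python
from d import *
st()
cc={n:bot.capture(n) for n in("top","scene")}
for n in cc: print(n,find(cc[n],.099)[:2]); np.savez(n+"2.npz",**cc[n])
f=lambda i:cv2.resize(i,(400,400),interpolation=cv2.INTER_CUBIC)
cv2.imwrite("pics/m5.png",np.hstack([f(cc["top"]["img"][140:270,310:440]),f(cc["scene"]["img"][215:365,185:335])]))
```

```text
11.27 [ 0.466  -0.1947  0.0392] yaw 11.49 zx [ 0.  0. -1.] F [ 0.19 -0.49 -2.7 ] w 0.0193 54.99689396470785
top [(array([ 627.7, -162.6]), array([57. , 57.7]), 'z', np.float64(0.0975), 'slope', array([-0.022, -0.023])), (array([ 628.8, -162.6]), array([28.6, 26.4]), 'z', np.float64(0.0976), 'slope', array([-0.027,  0.016]))]
scene [(array([ 631.5, -160.4]), array([61. , 56.8]), 'z', np.float64(0.0976), 'slope', array([-0.031, -0.007])), (array([ 628.9, -161.8]), array([30.2, 27.4]), 'z', np.float64(0.0988), 'slope', array([0.014, 0.005]))]
```

View pics/m5.png

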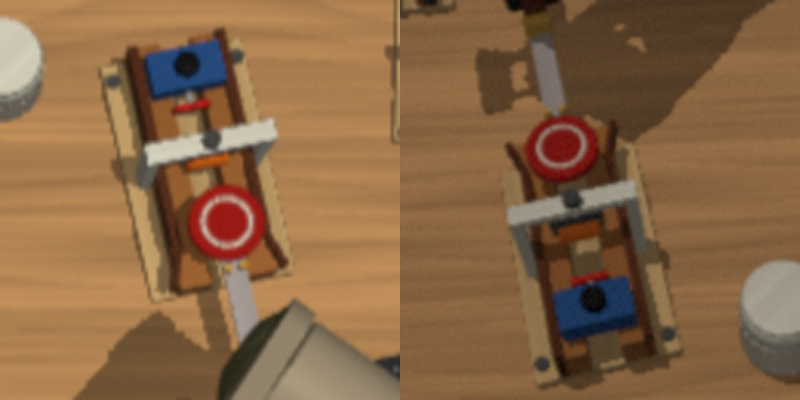

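The disc hangs level above the mouth: top view (228,222), scene view (562,147). It is centred between the flared walls, in front of the roller. Its offset from the jig axis is under 1 mm and the sag about 1.3 mm. Lowering now.

Request:
{"method": "send_rows", "body": {
  "steps": [
    [0, 0, -0.001, 0, 0, 0, 1],
    [0, 0, -0.003, 0, 0, 0, 1],
    [0, 0, -0.006, 0, 0, 0, 1],
    [0, 0, -0.01, 0, 0, 0, 1],
    [0, 0, -0.014, 0, 0, 0, 1],
    [0, 0, -0.018, 0, 0, 0, 1],
    [0, 0, -0.022, 0, 0, 0, 1],
    [0, 0, -0.026, 0, 0, 0, 1]
  ]
}}

```text
time_s: 12.03
position: [0.4659, -0.1944, 0.0127]
ee_rot: [-0.1, 0.995, 0.0, -0.0]
force: [0.1, 0.6, -2.7]
gripper_width: 0.0197
gripper_force: 55.0
```

Request:
{"method": "send_rows", "body": {
  "steps": [
    [0, 0, -0.003, 0, 0, 0, 1],
    [0, 0, -0.006, 0, 0, 0, 1],
    [0, 0, -0.008, 0, 0, 0, 1],
    [0, 0, -0.01, 0, 0, 0, 1],
    [0, 0, -0.012, 0, 0, 0, 1],
    [0, 0, -0.014, 0, 0, 0, 1],
    [0, 0, -0.0155, 0, 0, 0, 1],
    [0, 0, -0.0165, 0, 0, 0, 1]
  ]
}}

```text
time_s: 12.7
position: [0.466, -0.1944, -0.0034]
ee_rot: [-0.1, 0.995, -0.0, 0.0]
force: [0.2, -0.5, -1.3]
gripper_width: 0.0198
gripper_force: 55.0
```

Run:
```python
from d import *
st()
for n in("top","scene"): print(n,find(bot.capture(n),.060)[:1])
```

```text
12.7 [ 0.466  -0.1944 -0.0034] yaw 11.49 zx [-2.e-04 -0.e+00 -1.e+00] F [ 0.15 -0.46 -1.28] w 0.0198 54.99702662229538
top [(array([ 628.1, -163. ]), array([56.5, 57.6]), 'z', np.float64(0.0602), 'slope', array([-0.022,  0.013]))]
scene [(array([ 625.2, -162.5]), array([49.9, 57.5]), 'z', np.float64(0.0603), 'slope', array([-0.011, -0.003]))]
```

The disc rests on the rails (top at 60 mm, load transferred). Pushing along the jig axis, direction (0.980, 0.199).

Request:
{"method": "send_rows", "body": {
  "steps": [
    [0.001, 0.0002, 0, 0, 0, 0, 1],
    [0.003, 0.0006, 0, 0, 0, 0, 1],
    [0.0055, 0.0011, 0, 0, 0, 0, 1],
    [0.0085, 0.0017, 0, 0, 0, 0, 1],
    [0.0115, 0.0023, 0, 0, 0, 0, 1],
    [0.0145, 0.003, 0, 0, 0, 0, 1],
    [0.0172, 0.0035, 0, 0, 0, 0, 1],
    [0.0196, 0.004, 0, 0, 0, 0, 1]
  ]
}}

```text
time_s: 13.47
position: [0.4859, -0.1904, -0.0033]
ee_rot: [-0.1, 0.995, -0.0, -0.0]
force: [-1.0, 0.0, -2.1]
gripper_width: 0.0192
gripper_force: 55.0
```

Request:
{"method": "send_rows", "body": {
  "steps": [
    [0.001, 0.0002, 0, 0, 0, 0, 1],
    [0.002, 0.0004, 0, 0, 0, 0, 1],
    [0.003, 0.0006, 0, 0, 0, 0, 1],
    [0.004, 0.0008, 0, 0, 0, 0, 1],
    [0.005, 0.001, 0, 0, 0, 0, 1],
    [0.006, 0.0012, 0, 0, 0, 0, 1],
    [0.007, 0.0014, 0, 0, 0, 0, 1],
    [0.008, 0.0016, 0, 0, 0, 0, 1]
  ]
}}

```text
time_s: 14.13
position: [0.4936, -0.1888, -0.0032]
ee_rot: [-0.1, 0.995, 0.0, 0.0]
force: [0.1, -0.8, -1.5]
gripper_width: 0.0193
gripper_force: 55.0
```

Run:
```python
from d import *
st()
for n in("top","scene"): print(n,find(bot.capture(n),.060)[:1])
```

```text
14.13 [ 0.4936 -0.1888 -0.0032] yaw 11.49 zx [-0.  0. -1.] F [ 0.07 -0.76 -1.46] w 0.0193 54.99693028628826
top [(array([ 651.9, -156.9]), array([56.5, 54.5]), 'z', np.float64(0.0602), 'slope', array([-0.004, -0.007]))]
scene []
```

Request:
{"method": "send_rows", "body": {
  "steps": [
    [0.0006, 0.0001, 0, 0, 0, 0, 1],
    [0.0012, 0.0002, 0, 0, 0, 0, 1],
    [0.0018, 0.0004, 0, 0, 0, 0, 1],
    [0.0024, 0.0005, 0, 0, 0, 0, 1],
    [0.003, 0.0006, 0, 0, 0, 0, 1],
    [0.0035, 0.0007, 0, 0, 0, 0, 1],
    [0.004, 0.0008, 0, 0, 0, 0, 1],
    [0.004, 0.0008, 0, 0, 0, 0, 1]
  ]
}}

```text
time_s: 14.9
position: [0.4971, -0.1879, -0.0034]
ee_rot: [-0.1, 0.995, 0.0, -0.001]
force: [-2.8, -0.8, -2.0]
gripper_width: 0.0194
gripper_force: 55.0
```

Request:
{"method": "send_rows", "body": {
  "steps": [
    [0.0006, 0.0001, 0, 0, 0, 0, 1],
    [0.0012, 0.0002, 0, 0, 0, 0, 1],
    [0.0018, 0.0004, 0, 0, 0, 0, 1],
    [0.0024, 0.0005, 0, 0, 0, 0, 1],
    [0.003, 0.0006, 0, 0, 0, 0, 1],
    [0.0035, 0.0007, 0, 0, 0, 0, 1],
    [0.004, 0.0008, 0, 0, 0, 0, 1],
    [0.004, 0.0008, 0, 0, 0, 0, 1]
  ]
}}

```text
time_s: 15.57
position: [0.5018, -0.1873, -0.0032]
ee_rot: [-0.1, 0.995, -0.0, 0.0]
force: [-2.4, -0.2, -1.5]
gripper_width: 0.019
gripper_force: 55.0
```

The disc is under the roller (about 2.5 N). Sliding on towards the pad.

Request:
{"method": "send_rows", "body": {
  "steps": [
    [0.0012, 0.0002, 0, 0, 0, 0, 1],
    [0.003, 0.0006, 0, 0, 0, 0, 1],
    [0.005, 0.001, 0, 0, 0, 0, 1],
    [0.007, 0.0014, 0, 0, 0, 0, 1],
    [0.009, 0.0018, 0, 0, 0, 0, 1],
    [0.011, 0.0022, 0, 0, 0, 0, 1],
    [0.0127, 0.0026, 0, 0, 0, 0, 1],
    [0.0137, 0.0028, 0, 0, 0, 0, 1]
  ]
}}

```text
time_s: 16.23
position: [0.5155, -0.1844, -0.0033]
ee_rot: [-0.1, 0.995, -0.0, 0.0]
force: [-2.9, 1.0, -1.0]
gripper_width: 0.0196
gripper_force: 55.0
```

Request:
{"method": "send_rows", "body": {
  "steps": [
    [0.0012, 0.0002, 0, 0, 0, 0, 1],
    [0.003, 0.0006, 0, 0, 0, 0, 1],
    [0.005, 0.001, 0, 0, 0, 0, 1],
    [0.007, 0.0014, 0, 0, 0, 0, 1],
    [0.009, 0.0018, 0, 0, 0, 0, 1],
    [0.0105, 0.0021, 0, 0, 0, 0, 1],
    [0.0117, 0.0024, 0, 0, 0, 0, 1],
    [0.0127, 0.0026, 0, 0, 0, 0, 1]
  ]
}}

```text
time_s: 16.9
position: [0.5281, -0.1818, -0.0033]
ee_rot: [-0.1, 0.995, 0.0, -0.0]
force: [-2.6, -0.4, -3.5]
gripper_width: 0.0193
gripper_force: 55.0
```

Run:
```python
from d import *
st()
cc={n:bot.capture(n) for n in("top","scene")}
f=lambda i:cv2.resize(i,(400,400),interpolation=cv2.INTER_CUBIC)
cv2.imwrite("pics/m6.png",np.hstack([f(cc["top"]["img"][140:240,325:425]),f(cc["scene"]["img"][225:365,195:335])]))
```

```text
16.9 [ 0.5281 -0.1818 -0.0033] yaw 11.5 zx [ 1.e-04  0.e+00 -1.e+00] F [-2.6  -0.38 -3.48] w 0.0193 54.99706618487835
```

View pics/m6.png

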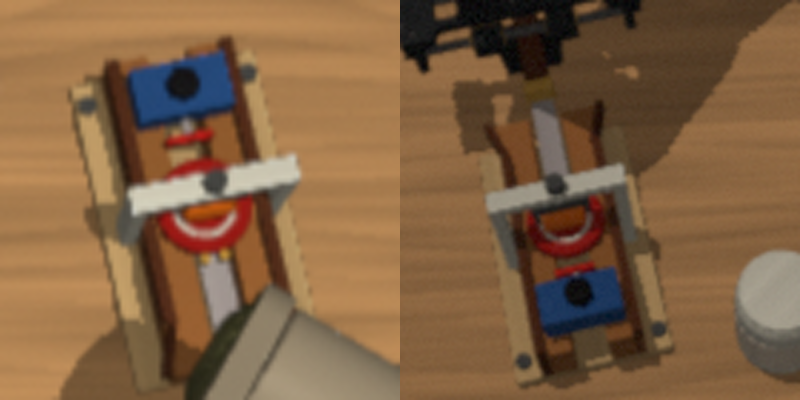

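The disc is under the roller in both views, and its front is roughly 8 mm short of the red pad: top view (187,140), scene view (575,268). Feeling for the pad in small steps.

Request:
{"method": "send_rows", "body": {
  "steps": [
    [0.0008, 0.0002, 0, 0, 0, 0, 1],
    [0.0016, 0.0003, 0, 0, 0, 0, 1],
    [0.0024, 0.0005, 0, 0, 0, 0, 1],
    [0.0031, 0.0006, 0, 0, 0, 0, 1],
    [0.0038, 0.0008, 0, 0, 0, 0, 1],
    [0.0044, 0.0009, 0, 0, 0, 0, 1],
    [0.0049, 0.001, 0, 0, 0, 0, 1],
    [0.0049, 0.001, 0, 0, 0, 0, 1]
  ]
}}

```text
time_s: 17.67
position: [0.533, -0.1808, -0.0032]
ee_rot: [-0.1, 0.995, -0.0, 0.0]
force: [-2.7, 0.3, -2.7]
gripper_width: 0.0196
gripper_force: 55.0
```

Request:
{"method": "send_rows", "body": {
  "steps": [
    [0.0003, 0.0001, 0, 0, 0, 0, 1],
    [0.0006, 0.0001, 0, 0, 0, 0, 1],
    [0.0009, 0.0002, 0, 0, 0, 0, 1],
    [0.0012, 0.0002, 0, 0, 0, 0, 1],
    [0.0015, 0.0003, 0, 0, 0, 0, 1],
    [0.0018, 0.0004, 0, 0, 0, 0, 1],
    [0.002, 0.0004, 0, 0, 0, 0, 1],
    [0.002, 0.0004, 0, 0, 0, 0, 1]
  ]
}}

```text
time_s: 18.33
position: [0.5349, -0.1805, -0.0032]
ee_rot: [-0.1, 0.995, -0.0, 0.0]
force: [-2.7, -0.5, -1.8]
gripper_width: 0.0195
gripper_force: 55.0
```

Request:
{"method": "send_rows", "body": {
  "steps": [
    [0.0003, 0.0001, 0, 0, 0, 0, 1],
    [0.0006, 0.0001, 0, 0, 0, 0, 1],
    [0.0009, 0.0002, 0, 0, 0, 0, 1],
    [0.0012, 0.0002, 0, 0, 0, 0, 1],
    [0.0015, 0.0003, 0, 0, 0, 0, 1],
    [0.0018, 0.0004, 0, 0, 0, 0, 1],
    [0.002, 0.0004, 0, 0, 0, 0, 1],
    [0.002, 0.0004, 0, 0, 0, 0, 1]
  ]
}}

```text
time_s: 19.0
position: [0.5369, -0.1801, -0.0032]
ee_rot: [-0.1, 0.995, -0.0, 0.0]
force: [-3.6, -0.9, -2.7]
gripper_width: 0.0195
gripper_force: 55.0
```

Request:
{"method": "send_rows", "body": {
  "steps": [
    [0.0003, 0.0001, 0, 0, 0, 0, 1],
    [0.0006, 0.0001, 0, 0, 0, 0, 1],
    [0.0009, 0.0002, 0, 0, 0, 0, 1],
    [0.0012, 0.0002, 0, 0, 0, 0, 1],
    [0.0015, 0.0003, 0, 0, 0, 0, 1],
    [0.0018, 0.0004, 0, 0, 0, 0, 1],
    [0.002, 0.0004, 0, 0, 0, 0, 1],
    [0.002, 0.0004, 0, 0, 0, 0, 1]
  ]
}}

```text
time_s: 19.67
position: [0.5388, -0.1796, -0.0033]
ee_rot: [-0.1, 0.995, 0.0, -0.0]
force: [-3.6, -1.0, -2.2]
gripper_width: 0.0195
gripper_force: 55.0
```

Request:
{"method": "send_rows", "body": {
  "steps": [
    [0.0003, 0.0001, 0, 0, 0, 0, 1],
    [0.0006, 0.0001, 0, 0, 0, 0, 1],
    [0.0009, 0.0002, 0, 0, 0, 0, 1],
    [0.0012, 0.0002, 0, 0, 0, 0, 1],
    [0.0015, 0.0003, 0, 0, 0, 0, 1],
    [0.0018, 0.0004, 0, 0, 0, 0, 1],
    [0.002, 0.0004, 0, 0, 0, 0, 1],
    [0.002, 0.0004, 0, 0, 0, 0, 1]
  ]
}}

```text
time_s: 20.33
position: [0.5403, -0.1792, -0.0034]
ee_rot: [-0.1, 0.995, 0.0, -0.001]
force: [-6.2, -0.5, -2.1]
gripper_width: 0.0194
gripper_force: 55.0
```

Request:
{"method": "send_rows", "body": {
  "steps": [
    [0.0002, 0, 0, 0, 0, 0, 1],
    [0.0004, 0.0001, 0, 0, 0, 0, 1],
    [0.0006, 0.0001, 0, 0, 0, 0, 1],
    [0.0008, 0.0002, 0, 0, 0, 0, 1],
    [0.001, 0.0002, 0, 0, 0, 0, 1],
    [0.001, 0.0002, 0, 0, 0, 0, 1],
    [0.001, 0.0002, 0, 0, 0, 0, 1],
    [0.001, 0.0002, 0, 0, 0, 0, 1]
  ]
}}

```text
time_s: 21.0
position: [0.541, -0.179, -0.0035]
ee_rot: [-0.1, 0.995, 0.0, -0.001]
force: [-7.1, -1.3, -2.3]
gripper_width: 0.0192
gripper_force: 55.0
```

Run:
```python
from d import *
for i in range(4): bot.capture("top");st()
```

```text
21.05 [ 0.541  -0.179  -0.0035] yaw 11.49 zx [ 1.9e-03  8.0e-04 -1.0e+00] F [-7.23 -1.64 -1.54] w 0.0195 54.99691039323807
21.1 [ 0.541  -0.179  -0.0035] yaw 11.5 zx [ 1.9e-03  8.0e-04 -1.0e+00] F [-7.85 -1.76 -2.15] w 0.0191 54.99696806073189
21.15 [ 0.541  -0.179  -0.0035] yaw 11.49 zx [ 1.9e-03  8.0e-04 -1.0e+00] F [-7.22 -0.86 -2.42] w 0.0193 54.99686557799578
21.2 [ 0.541  -0.179  -0.0035] yaw 11.5 zx [ 1.9e-03  8.0e-04 -1.0e+00] F [-7.3  -1.47 -1.02] w 0.0196 54.99690245836973
```

Request:
{"method": "send_rows", "body": {
  "steps": [
    [0.0002, 0, 0, 0, 0, 0, 1],
    [0.0004, 0.0001, 0, 0, 0, 0, 1],
    [0.0006, 0.0001, 0, 0, 0, 0, 1],
    [0.0006, 0.0001, 0, 0, 0, 0, 1],
    [0.0006, 0.0001, 0, 0, 0, 0, 1],
    [0.0006, 0.0001, 0, 0, 0, 0, 1],
    [0.0006, 0.0001, 0, 0, 0, 0, 1],
    [0.0006, 0.0001, 0, 0, 0, 0, 1]
  ]
}}

```text
time_s: 21.87
position: [0.5414, -0.1789, -0.0036]
ee_rot: [-0.1, 0.995, 0.0, -0.001]
force: [-8.2, -2.5, -1.6]
gripper_width: 0.0192
gripper_force: 55.0
```

Run:
```python
from d import *
F=[]
for i in range(4): bot.capture("top");F.append(bot.sense()["force"])
print(np.mean(F,0));st()
```

```text
[-8.54409009 -1.67839018 -1.99448845]
22.07 [ 0.5414 -0.1789 -0.0035] yaw 11.5 zx [ 0.0023  0.001  -1.    ] F [-8.58 -0.95 -1.77] w 0.0194 54.99703623354435
```

About 8.7 N of push, so the pad is partly in (about 3 mm). Drawing the paddle straight back, slowly at first.

Request:
{"method": "send_rows", "body": {
  "steps": [
    [-0.001, -0.0002, 0, 0, 0, 0, 1],
    [-0.003, -0.0006, 0, 0, 0, 0, 1],
    [-0.006, -0.0012, 0, 0, 0, 0, 1],
    [-0.01, -0.002, 0, 0, 0, 0, 1],
    [-0.015, -0.003, 0, 0, 0, 0, 1],
    [-0.021, -0.0043, 0, 0, 0, 0, 1],
    [-0.028, -0.0057, 0, 0, 0, 0, 1],
    [-0.035, -0.0071, 0, 0, 0, 0, 1]
  ]
}}

```text
time_s: 22.73
position: [0.5067, -0.1862, -0.0032]
ee_rot: [-0.1, 0.995, -0.0, 0.0]
force: [0.0, -1.0, -2.4]
gripper_width: 0.0191
gripper_force: 55.0
```

Request:
{"method": "send_rows", "body": {
  "steps": [
    [-0.008, -0.0016, 0, 0, 0, 0, 1],
    [-0.016, -0.0033, 0, 0, 0, 0, 1],
    [-0.024, -0.0049, 0, 0, 0, 0, 1],
    [-0.032, -0.0065, 0, 0, 0, 0, 1],
    [-0.04, -0.0081, 0, 0, 0, 0, 1],
    [-0.048, -0.0098, 0, 0, 0, 0, 1],
    [-0.056, -0.0114, 0, 0, 0, 0, 1],
    [-0.064, -0.013, 0, 0, 0, 0, 1]
  ]
}}

```text
time_s: 23.4
position: [0.4427, -0.1992, -0.0032]
ee_rot: [-0.1, 0.995, -0.0, 0.0]
force: [-0.1, -0.5, -1.6]
gripper_width: 0.0195
gripper_force: 55.0
```

Request:
{"method": "send_rows", "body": {
  "steps": [
    [-0.008, -0.0016, 0, 0, 0, 0, 1],
    [-0.016, -0.0033, 0, 0, 0, 0, 1],
    [-0.023, -0.0047, 0, 0, 0, 0, 1],
    [-0.029, -0.0059, 0, 0, 0, 0, 1],
    [-0.034, -0.0069, 0, 0, 0, 0, 1],
    [-0.038, -0.0077, 0, 0, 0, 0, 1],
    [-0.04, -0.0081, 0, 0, 0, 0, 1],
    [-0.041, -0.0083, 0, 0, 0, 0, 1]
  ]
}}

```text
time_s: 24.07
position: [0.4023, -0.2075, -0.0032]
ee_rot: [-0.1, 0.995, -0.0, 0.0]
force: [-0.4, 1.1, -2.2]
gripper_width: 0.0195
gripper_force: 55.0
```

Run:
```python
from d import *
st()
cc={n:bot.capture(n) for n in("top","scene")}
f=lambda i:cv2.resize(i,(400,400),interpolation=cv2.INTER_CUBIC)
cv2.imwrite("pics/m7.png",np.hstack([f(cc["top"]["img"][140:240,325:425]),f(cc["scene"]["img"][225:365,195:335])]))
```

```text
24.07 [ 0.4023 -0.2075 -0.0032] yaw 11.49 zx [-1.e-04 -1.e-04 -1.e+00] F [-0.37  1.09 -2.23] w 0.0195 54.99688804149628
```

View pics/m7.png

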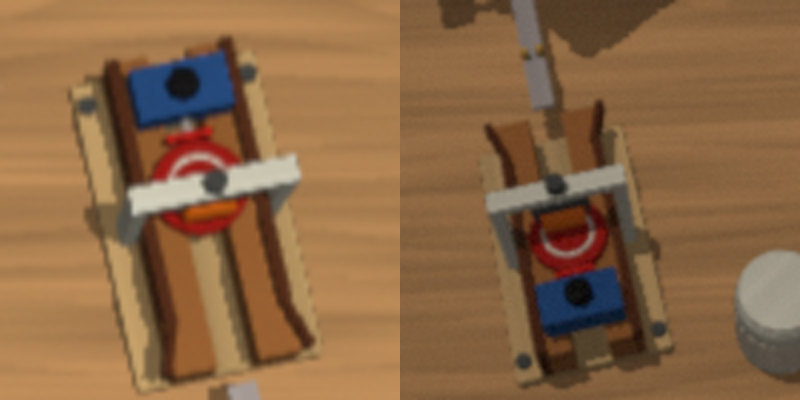

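The paddle is out, and the disc stays under the roller against the pressed pad: top view (200,185), scene view (568,238). Carrying the paddle back to the rest.

Request:
{"method": "send_rows", "body": {
  "steps": [
    [0, 0, 0.004, 0, 0, 0, 1],
    [0, 0, 0.012, 0, 0, 0, 1],
    [0, 0.004, 0.022, 0, 0, 0, 1],
    [0.002, 0.012, 0.032, 0, 0, 0, 1],
    [0.005, 0.024, 0.038, 0, 0, 0, 1],
    [0.009, 0.04, 0.04, 0, 0, 0, 1],
    [0.014, 0.06, 0.04, 0, 0, 0, 1],
    [0.02, 0.08, 0.04, 0, 0, 0, 1]
  ]
}}

```text
time_s: 24.83
position: [0.4228, -0.1267, 0.0376]
ee_rot: [-0.1, 0.995, -0.0, 0.0]
force: [0.4, 1.0, -2.4]
gripper_width: 0.0191
gripper_force: 55.0
```

Request:
{"method": "send_rows", "body": {
  "steps": [
    [0.005, 0.02, 0, 0, 0, 0.2, 1],
    [0.01, 0.04, 0, 0, 0, 0.4, 1],
    [0.015, 0.06, 0, 0, 0, 0.6, 1],
    [0.02, 0.08, 0, 0, 0, 0.8, 1],
    [0.025, 0.1, 0, 0, 0, 1, 1],
    [0.03, 0.12, 0, 0, 0, 1.2, 1],
    [0.035, 0.14, 0, 0, 0, 1.5, 1],
    [0.04, 0.16, 0, 0, 0, 1.7, 1]
  ]
}}

```text
time_s: 25.5
position: [0.4628, 0.0338, 0.0375]
ee_rot: [-0.115, 0.993, -0.0, 0.0]
force: [0.8, 0.0, -2.7]
gripper_width: 0.0194
gripper_force: 55.0
```

Request:
{"method": "send_rows", "body": {
  "steps": [
    [0.005, 0.02, 0, 0, 0, 0, 1],
    [0.01, 0.039, 0, 0, 0, 0, 1],
    [0.014, 0.055, 0, 0, 0, 0, 1],
    [0.017, 0.068, 0, 0, 0, 0, 1],
    [0.0195, 0.077, 0, 0, 0, 0, 1],
    [0.021, 0.083, 0, 0, 0, 0, 1],
    [0.0216, 0.0859, 0, 0, 0, 0, 1],
    [0.0216, 0.0859, 0, 0, 0, 0, 1]
  ]
}}

```text
time_s: 26.17
position: [0.4841, 0.1187, 0.0369]
ee_rot: [-0.115, 0.993, -0.0, 0.0]
force: [-0.5, 1.0, -2.0]
gripper_width: 0.0195
gripper_force: 55.0
```

Run:
```python
from d import *
st()
```

```text
26.17 [0.4841 0.1187 0.0369] yaw 13.22 zx [-1.e-04 -1.e-04 -1.e+00] F [-0.48  1.03 -2.02] w 0.0195 54.99704908579588
```

Request:
{"method": "send_rows", "body": {
  "steps": [
    [0, 0, -0.004, 0, 0, 0, 1],
    [0, 0, -0.011, 0, 0, 0, 1],
    [0, 0, -0.018, 0, 0, 0, 1],
    [0, 0, -0.025, 0, 0, 0, 1],
    [0, 0, -0.031, 0, 0, 0, 1],
    [0, 0, -0.034, 0, 0, 0, 1],
    [0, 0, -0.036, 0, 0, 0, 1],
    [0, 0, -0.037, 0, 0, 0, 1]
  ]
}}

```text
time_s: 26.83
position: [0.484, 0.1185, -0.0006]
ee_rot: [-0.115, 0.993, 0.0, -0.0]
force: [-0.8, 0.7, -1.7]
gripper_width: 0.0195
gripper_force: 55.0
```

Request:
{"method": "send_rows", "body": {
  "steps": [
    [0, 0, 0, 0, 0, 0, 1],
    [0, 0, 0, 0, 0, 0, 1],
    [0, 0, 0, 0, 0, 0, 1],
    [0, 0, 0, 0, 0, 0, 1],
    [0, 0, 0, 0, 0, 0, 1],
    [0, 0, 0, 0, 0, 0, 1],
    [0, 0, 0, 0, 0, 0, 1],
    [0, 0, 0, 0, 0, 0, 1]
  ],
  "grip_force": 4
}}

```text
time_s: 27.5
position: [0.4841, 0.1186, -0.0002]
ee_rot: [-0.115, 0.993, -0.0, 0.0]
force: [-0.1, -0.5, -2.3]
gripper_width: 0.0202
gripper_force: 4.0
```

Request:
{"method": "send_rows", "body": {
  "steps": [
    [0, 0, 0, 0, 0, 0, 0.4],
    [0, 0, 0, 0, 0, 0, 0.3],
    [0, 0, 0, 0, 0, 0, 0.1],
    [0, 0, 0, 0, 0, 0, -0.2],
    [0, 0, 0, 0, 0, 0, -0.5],
    [0, 0, 0, 0, 0, 0, -0.5],
    [0, 0, 0, 0, 0, 0, -0.5],
    [0, 0, 0, 0, 0, 0, -0.5]
  ]
}}

```text
time_s: 28.17
position: [0.4841, 0.1185, -0.0002]
ee_rot: [-0.115, 0.993, -0.0, 0.0]
force: [-0.4, -0.4, 0.0]
gripper_width: 0.0655
gripper_force: 0.0
```

Request:
{"method": "send_rows", "body": {
  "steps": [
    [0, 0, 0, 0, 0, 0, -0.5],
    [0, 0, 0.004, 0, 0, 0, -0.5],
    [0, 0, 0.012, 0, 0, 0, -0.5],
    [0, 0, 0.024, 0, 0, 0, -0.5],
    [0, 0, 0.04, 0, 0, 0, -0.5],
    [0, 0, 0.06, 0, 0, 0, -0.5],
    [0, 0, 0.08, 0, 0, 0, -0.5],
    [0, 0, 0.1, 0, 0, 0, -0.5]
  ]
}}

```text
time_s: 28.83
position: [0.4839, 0.1186, 0.1015]
ee_rot: [-0.115, 0.993, -0.0, 0.0]
force: [0.3, -0.4, 0.0]
gripper_width: 0.0661
gripper_force: 0.0
```

Request:
{"method": "send_rows", "body": {
  "steps": [
    [-0.01, 0.01, 0.02, 0, 0, 0, -0.5],
    [-0.03, 0.03, 0.04, 0, 0, 0, -0.5],
    [-0.05, 0.05, 0.05, 0, 0, 0, -0.5],
    [-0.07, 0.08, 0.05, 0, 0, 0, -0.5],
    [-0.09, 0.11, 0.05, 0, 0, 0, -0.5],
    [-0.1, 0.13, 0.05, 0, 0, 0, -0.5],
    [-0.11, 0.14, 0.05, 0, 0, 0, -0.5],
    [-0.11, 0.14, 0.05, 0, 0, 0, -0.5]
  ]
}}

```text
time_s: 29.5
position: [0.3723, 0.2601, 0.1506]
ee_rot: [-0.116, 0.993, 0.0, 0.0]
force: [0.2, -0.5, -0.2]
gripper_width: 0.0662
gripper_force: 0.0
```

Run:
```python
from d import *
st()
cc={n:bot.capture(n) for n in("top","scene")}
f=lambda i:cv2.resize(i,(400,400),interpolation=cv2.INTER_CUBIC)
cv2.imwrite("pics/m8.png",np.hstack([f(cc["top"]["img"][135:325,225:415]),f(cc["scene"]["img"][180:380,210:410])]))
```

```text
29.5 [0.3723 0.2601 0.1506] yaw 13.38 zx [-4.e-04  4.e-04 -1.e+00] F [ 0.17 -0.49 -0.17] w 0.0662 0.0
```

View pics/m8.png

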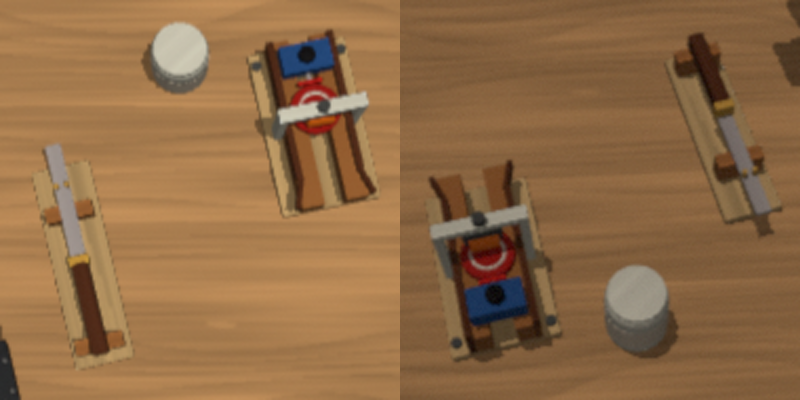

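The paddle lies across both rest blocks: top view (70,250), scene view (730,120). The disc is held under the roller against the pad, and the tin has not moved. Handing in.

```bash
python3 -c "
from bench import bot
print(bot.close_job())"
```

```text
the job is handed in; nothing more can be done
None
```

The job is handed in after about 30 s of robot time: the disc was pushed with about 8.7 N, stays held against the partly pressed pad, and the paddle is back on its rest; the first grasp closed on air because the fingertips sit about 38 mm above the reported TCP.

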